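# Run the sole press from its console

## Task

Start the shoe-sole press from its console, pressing from above with closed fingers: first tip the V-shaped rocker switch on by pressing its raised near half fully down, next push the square push latch fully in, and then press the long bar fully down and keep it held down; the program finishes while the fingers are still holding the bar down. Keep that order, do not press the mushroom-headed stop button, and leave the reel, jar and disc standing on the console and the hammer beside it where they are.

Things in the scene. Friction and masses are not known exactly. Their poses are not given: they have to be found in the camera images.
- console: grey control console, a fixed flat box 200 (x) x 400 (y) x 50 mm tall, somewhere on the table, turned up to 0.25 rad. Origin: centre of its underside; z up, x away from the robot, y left. Four units in a row along its y, at x = -30 mm, 95 mm apart; their order changes from run to run
- rocker_unit: Fixed on the console's top plate. Origin: centre of its underside, on the console's top (z = 0.050 in the world); axes parallel to the console's. Grey plate 84 (x) x 54 (y) x 6 mm carrying the rocker switch
- rocker_switch (a joint): angle of the white V-shaped rocker: two flat halves, each 36 (x) x 44 mm, meeting in a valley on the pivot line (along the unit's y, 18 mm above its underside). 0 to 0.06 off: near half (-x, robot's side) slopes up, end 32 mm above the underside; far half level. 0.40 on (hard stop): near half level. Pressed straight down near half turns it on with about 2 N; it stays where it is left
- rocker_near (a point): point on the upper face of the rocker's near half, mid-width, 22 mm from the pivot line; it moves with the rocker (26.5 mm above the unit's underside when off, 18 mm when on)
- latch_unit: Fixed on the console's top plate. Origin: centre of its underside, on the console's top (z = 0.050 in the world); axes parallel to the console's. Grey plate 56 x 56 x 6 mm carrying the square push latch
- push_latch (a joint): how far the square white push latch (36 x 36 mm) has been pushed down, m: 0 to 0.001 standing up (its top 20 mm above the unit's underside), 0.010 fully in (hard stop, top 10 mm above the unit's underside). About 2.5 N moves it; it stays where it is left
- latch_top (a point): centre of the push latch's top face; moves with it
- bar_unit: Fixed on the console's top plate. Origin: centre of its underside, on the console's top (z = 0.050 in the world); axes parallel to the console's. Grey plate 120 (x) x 36 (y) x 6 mm carrying the long bar
- hold_bar (a joint): how far the long white bar (110 mm in x, 24 mm in y) is pressed down, m: 0 up (top 20 mm above the unit's underside), 0.008 fully down (hard stop, top 12 mm above the underside). Spring: about 1.8 N to start, 4.6 N at the bottom; it rises when let go. The pad of the machine on the right comes down with it (32 mm at full travel)
- bar_top (a point): centre of the bar's top face; moves with it
- stop_unit: Fixed on the console's top plate. Origin: centre of its underside, on the console's top (z = 0.050 in the world); axes parallel to the console's. Grey plate 56 x 56 x 6 mm carrying the mushroom-headed stop button
- stop_button (a joint): how far the round white mushroom-headed stop button (42 mm wide, domed, top 32 mm above the unit's underside) is pressed, m: 0 up, 0.006 fully down; sprung
- thread_reel: small reel of thread, 26 mm wide, 32 mm tall, standing on the console between the two middle units. Loose; origin at the centre of its underside
- eyelet_jar: small glass jar, 36 mm wide, 40 mm tall, on the rear part of the console. Loose; origin at the centre of its underside
- wax_disc: cork-brown disc, 40 mm wide, 14 mm thick, on the rear part of the console. Loose; origin at the centre of its underside
- hammer: hammer lying on the table close to the left of the console. Loose

How it is judged:
By the outcome, as a careful person would: the job done as asked, in the order asked, and still so for the second after the job is handed in, while the arm keeps its last pose, push and grip.
It also fails if it takes over 38 s, if anything falls off the work surface, if the arm or the gripper's body presses on something with over 40 N, if the wrist force passes 120 N, or if a joint passes its speed limit or range.

## Robot

A 6-joint arm with a two-finger parallel gripper is mounted at the origin on the work surface. World frame = base frame: x ahead of the robot, y to its left, z up, the work surface at z = 0. Lengths are in m, angles in rad, forces in N, time in s.
With the tool pointing down it reaches from about 0.25 to 0.725 m from the base axis. Payload 4 kg.
Tool frame: the origin (TCP) lies at the very end of the fingers, on their centre line; the grasp point (between the pads) lies 19 mm behind it; x points along the fingers, y is the direction in which the jaws open and shut, and the axes are right-handed (so a half turn about x gives the same grasp; the last joint's range is limited). The gripper opens to 85 mm and grips with 20 to 120 N. Pads are 22 mm wide; open, the fingers measure 114 mm over their backs; the gripper's body (76 mm by 85 mm) begins 54 mm behind the grasp point. The pads swing forward as they close: fully open they stand 13 mm farther back than shut.
Start: joints at [0, 0.241, 0.005, 1.335, 0, 1.571], TCP at [0.5, -0, 0.231] pointing down, gripper open.
Joint ranges: [-2.72, 2.72], [-1.05, 1.87], [-1.09, 1.28], [-1.99, 2.15], [-1.42, 1.44], [-3.14, 3.14]. Speed limits (rad/s): [2.79, 2.79, 3.14, 3.14, 3.14, 3.14].

## Interface

Orientations are given as a unit quaternion [w, x, y, z].
In Python, from station import readout, camera, job_done gives the robot as it stands. The module is installed in compiled form; this text tells all that it offers.
- The arm moves only by the shell command python3 -m creep 'ROWS' [FORCE]. ROWS is JSON, a list of rows, each a list of 7 numbers: the turn, a rotation vector about the tool's x, y, z in rad, then the shift along the tool's x, y, z in cm, then the finger opening in cm, from 0 to 8.54. A call has exactly 10 rows; each row is the pose to reach, as a shift and turn from the pose measured when the call began, along the tool's axes at that moment; what a row does not reach only later rows make up. A row lasts 1/12 s, in which the tool goes at most 41.7 mm and 7.16 degrees, less where a joint would pass 70% of its speed; a pose out of reach is approached as far as the arm can. A call with a gripper value outside its range is refused whole. The fingers move at their own pace and stop on an object; FORCE is the grip in N (left out, the last holds). Time passes only in rows, so rows that repeat a pose let the fingers close, or fill a call up. It gives the time, the measured TCP pose, the force and the opening at its end, in the units of the state.
- readout.get_obs(): the state, without advancing time (a new reading comes with each control period).
- camera(name): name is "scene" or "side" or "wrist"; returns a dict with "frame" (480x640x3 uint8, red, green, blue), "K" (3x3 intrinsics, pixels), "dist" ([k1, k2, p1, p2, k3] as OpenCV has them; the pictures are not rectified), "world_from_camera" (4x4, takes a point from camera to world coordinates). Camera axes: x right, y down, z forward; pixel columns grow to the right and rows downward; lengths in m; the calibration is good to about 2 mm. A picture is of the moment at which its call begins. There is no depth.
- job_done(): hands the job in, once; it reports no verdict.
The state is a dict: "time": time; "joint_positions": joint angles; "dq": joint speeds; "joint_torque": joint torques, N m; "ee_pos": TCP position; "eef_rot": TCP orientation; "contact_force": force on the tool from outside, world axes, zero at the start; "wrist_torque": the same for the moment, N m; "opening": opening from 0.0 (shut) to 1.0 (fully open).
Only numpy, scipy, OpenCV 4.12 (cv2) and the standard library are available. Lean on these libraries where they do the work, as an engineer would, in place of code of your own. Each camera call takes 0.05 s, during which the arm holds its last target.

## Working session

There is one attempt and no reset: what is moved stays moved. The work goes in short steps, Python scripts to look and compute and a shell command to move; the robot and the scene stay as the last step left them, time stands still between calls to the robot, and variables do not carry over. Pictures are saved under pics/ and viewed, and the job is handed in when it is done.

```bash
mkdir -p pics
cat > h.py <<'E'
import numpy as np,cv2
from station import readout,camera,job_done
def snap(n,f):
    c=camera(n); cv2.imwrite('pics/'+f+'.png',c['frame'][:,:,::-1]); np.savez('pics/'+f+'.npz',**{k:np.array(v) for k,v in c.items()}); return c
def ray(c,uv,z):
    p=cv2.undistortPoints(np.array([[uv]],float),np.array(c['K'],float),np.array(c['dist'],float))[0,0]
    T=np.array(c['world_from_camera']); d=T[:3,:3]@[p[0],p[1],1]; o=T[:3,3]; return o+d*(z-o[2])/d[2]
def proj(c,P):
    T=np.linalg.inv(np.array(c['world_from_camera'])); 
    r,_=cv2.Rodrigues(T[:3,:3]); return cv2.projectPoints(np.array(P,float).reshape(-1,1,3),r,T[:3,3],np.array(c['K'],float),np.array(c['dist'],float))[0][:,0]
E
python3 - <<'E'
from h import *
for n in('scene','side','wrist'): c=snap(n,n+'0'); print(n,c['world_from_camera'])
print(readout.get_obs())
E
```

```text
scene [[ 0.78338695  0.44978374 -0.42895161  0.91698596]
 [ 0.62136558 -0.55067711  0.55736841 -0.35604331]
 [ 0.01448141 -0.7031709  -0.71087339  0.66497923]
 [ 0.          0.          0.          1.        ]]
side [[-0.95150478 -0.21455989  0.22046024  0.40438156]
 [-0.30743701  0.63756358 -0.7063959   0.59780209]
 [ 0.01100681 -0.73991671 -0.67260844  0.5327722 ]
 [ 0.          0.          0.          1.        ]]
wrist [[ 9.99995177e-01 -2.75771758e-04 -3.09340366e-03  4.99574998e-01]
 [-1.22254585e-03 -9.50583790e-01 -3.10465720e-01  7.87162916e-02]
 [-2.85492170e-03  3.10468005e-01 -9.50579543e-01  3.74176451e-01]
 [ 0.00000000e+00  0.00000000e+00  0.00000000e+00  1.00000000e+00]]
{'time': 0.15, 'joint_positions': array([2.63899555e-07, 2.41230866e-01, 4.04238173e-03, 1.33520471e+00,
       1.79354784e-05, 1.57078270e+00]), 'dq': array([-0.00113255, -0.00450864,  0.00362519, -0.0013365 ,  0.00013434,
       -0.00097582]), 'joint_torque': array([-1.62746033e-03, -3.72633219e+01,  2.52638429e+01,  1.23480460e-02,
       -1.30651040e-05,  1.49362950e-05]), 'ee_pos': array([4.99523190e-01, 5.57524165e-06, 2.30625311e-01]), 'eef_rot': array([ 0.49959961,  0.49960164,  0.50040701, -0.5003911 ]), 'contact_force': array([-0.13624049,  0.72558183,  0.55758566]), 'wrist_torque': array([-0.00166535, -0.0405942 ,  0.03551216]), 'opening': 0.9982928138394056}
```

View pics/scene0.png

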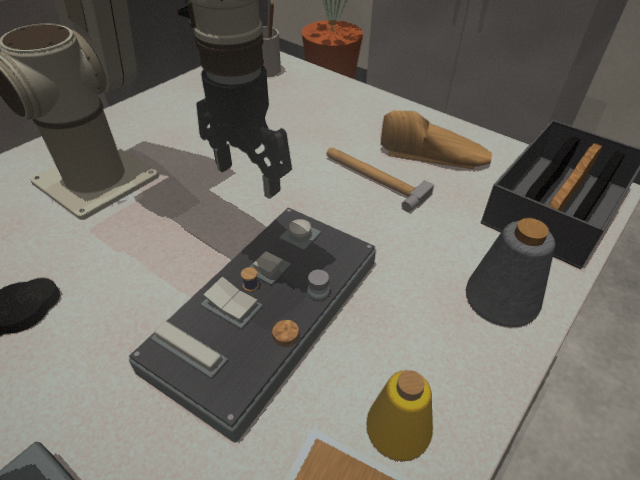

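View pics/side0.png

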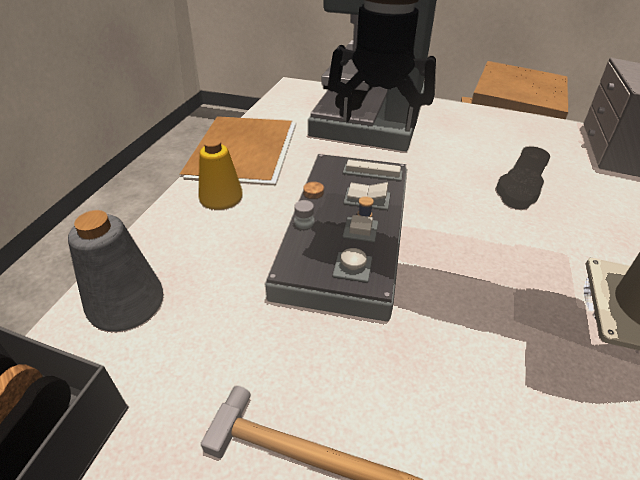

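View pics/wrist0.png

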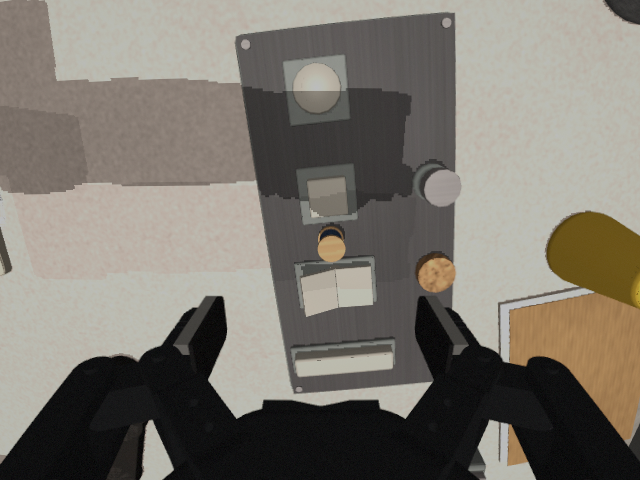

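The wrist view shows, from top to bottom (+y to −y): stop (317,88), latch (328,197), rocker (338,288) and bar (344,360). The reel is at (331,243), the jar at (440,187) and the disc at (436,272). The console's top corners are at about (237,37), (455,13), (437,383) and (293,392).

```bash
cat > fit.py <<'E'
from h import *
from scipy.optimize import least_squares
L=lambda f:dict(np.load('pics/'+f+'.npz'))
# order: near-left, far-left, far-right, near-right (console)
C=np.array([[-.1,.2],[.1,.2],[.1,-.2],[-.1,-.2]])
O={'wrist0':[(237,37),(455,13),(437,383),(293,392)],'scene0':[(289,209),(376,250),(237,432),(133,357)],'side0':[(390,305),(268,285),(319,155),(407,163)]}
cams={k:L(k) for k in O}
def W(p,xy,z): 
    xy=np.atleast_2d(xy); c,s=np.cos(p[2]),np.sin(p[2]); return np.c_[xy@np.array([[c,s],[-s,c]])+p[:2],np.full(len(xy),z)]
def fit(ks): 
    return least_squares(lambda p:np.concatenate([(proj(cams[k],W(p,C,.05))-O[k]).ravel() for k in ks]),[.5,0,0])
for ks in (['wrist0'],['scene0'],['side0'],list(O)):
    r=fit(ks);print(ks,r.x.round(4),r.fun.round(1))
p=r.x
for k in O: print(k, [ray(cams[k],u,.05)[:2].round(3) for u in O[k]])
ys=dict(stop=.1425,latch=.0475,rocker=-.0475,bar=-.1425)
for n,y in ys.items(): print(n,W(p,[-.03,y],.07).round(4))
print('rocker_near',W(p,[-.052,-.0475],.0765))
for k in O:
    im=cams[k]['frame'][:,:,::-1].copy()
    for n,y in ys.items():
        hx,hy={'stop':(28,28),'latch':(28,28),'rocker':(42,27),'bar':(60,18)}[n]
        q=proj(cams[k],W(p,np.array([[-hx,-hy],[hx,-hy],[hx,hy],[-hx,hy]])/1e3+[-.03,y],.056)); cv2.polylines(im,[q.round().astype(int)],1,(0,255,0))
    q=proj(cams[k],W(p,C,.05)); cv2.polylines(im,[q.round().astype(int)],1,(0,0,255))
    cv2.imwrite('pics/fit_'+k+'.png',im)
E
python3 fit.py
```

```text
['wrist0'] [ 0.5371 -0.0335  0.0852] [-5.7 -3.   4.4  0.8  9.5  2.4 -7.7  5.3]
['scene0'] [ 0.5486 -0.0259  0.1099] [ 0.6 -3.   4.9 -4.1  0.3  0.4 -4.5  1.9]
['side0'] [ 0.5368 -0.0209  0.1033] [ 5.   0.  -5.1 -1.7 -2.  -1.8  1.9  1.4]
['wrist0', 'scene0', 'side0'] [ 0.5403 -0.0299  0.0987] [ -5.2  -5.5   5.2  -5.   14.6  -1.   -3.    3.7  -2.7  -3.6   0.6  -4.1
  -8.4  -1.4 -10.9  -0.7   3.1  -4.8  -5.4  -6.6  -1.8  -4.    1.3  -0.8]
wrist0 [array([0.425, 0.155]), array([0.616, 0.175]), array([ 0.641, -0.22 ]), array([ 0.464, -0.233])]
scene0 [array([0.432, 0.155]), array([0.625, 0.17 ]), array([ 0.669, -0.214]), array([ 0.474, -0.23 ])]
side0 [array([0.424, 0.17 ]), array([0.607, 0.189]), array([ 0.65 , -0.204]), array([ 0.463, -0.234])]
stop [[0.4964 0.109  0.07  ]]
latch [[0.5057 0.0144 0.07  ]]
rocker [[ 0.5151 -0.0801  0.07  ]]
bar [[ 0.5245 -0.1746  0.07  ]]
rocker_near [[ 0.49319617 -0.08225929  0.0765    ]]
```

Run:
```python
import cv2
a=cv2.imread('pics/fit_wrist0.png')[0:400,220:470];cv2.imwrite('pics/zw.png',cv2.resize(a,None,fx=1.5,fy=1.5))
a=cv2.imread('pics/fit_scene0.png')[195:445,120:390];cv2.imwrite('pics/zs.png',cv2.resize(a,None,fx=2.3,fy=2.3))
a=cv2.imread('pics/fit_side0.png')[140:330,255:420];cv2.imwrite('pics/zd.png',cv2.resize(a,None,fx=3,fy=3))
```

```text
(no output)
```

View pics/zw.png

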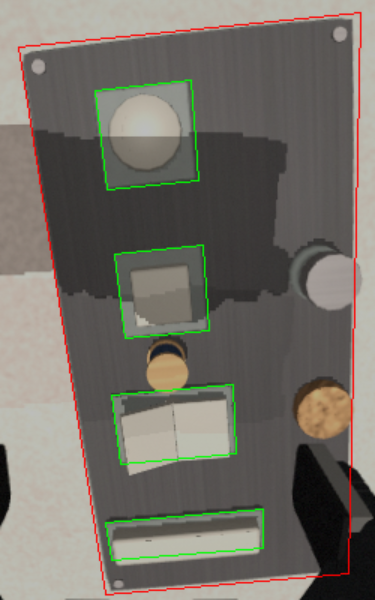

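View pics/zs.png

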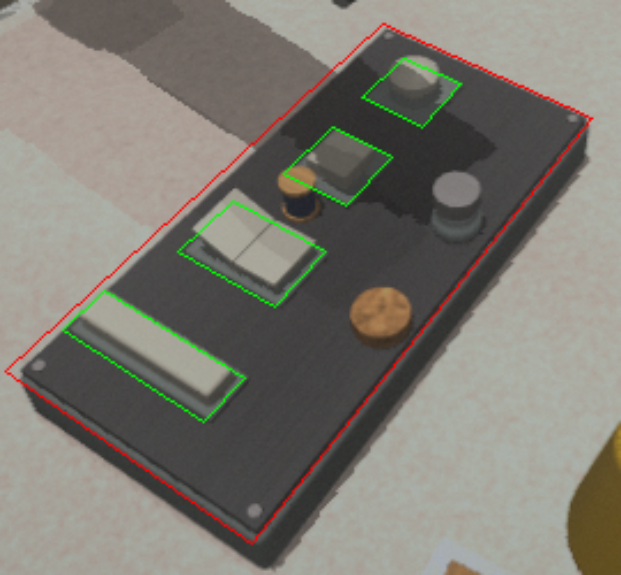

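View pics/zd.png

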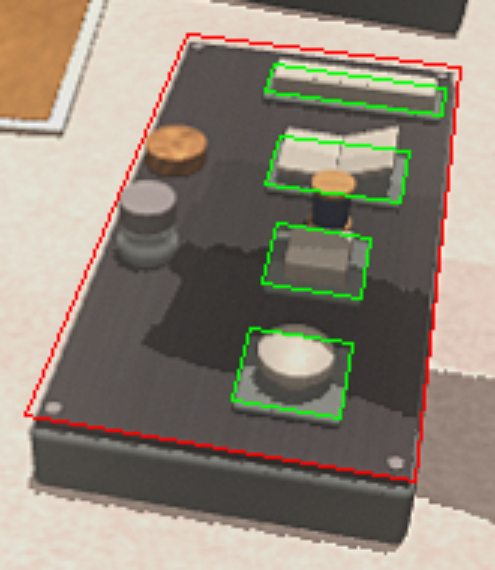

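Run:
```python
import cv2
g=lambda a:cv2.convertScaleAbs(a,alpha=1.6,beta=15)
a=cv2.imread('pics/wrist0.png')
cv2.imwrite('pics/w1.png',g(cv2.resize(a[40:240,270:370],None,fx=3,fy=3,interpolation=2)));
cv2.imwrite('pics/w2.png',g(cv2.resize(a[240:400,280:410],None,fx=3.5,fy=3.5,interpolation=2)))
a=cv2.imread('pics/scene0.png');cv2.imwrite('pics/s1.png',g(cv2.resize(a[205:380,140:340],None,fx=3.4,fy=3.4,interpolation=2)))
a=cv2.imread('pics/side0.png');cv2.imwrite('pics/d1.png',g(cv2.resize(a[150:290,320:420],None,fx=4,fy=4,interpolation=2)))
```

```text
(no output)
```

View pics/w1.png

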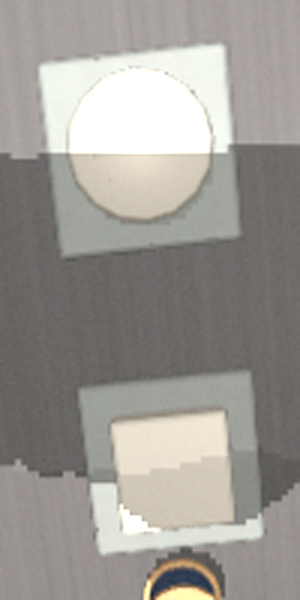

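View pics/w2.png

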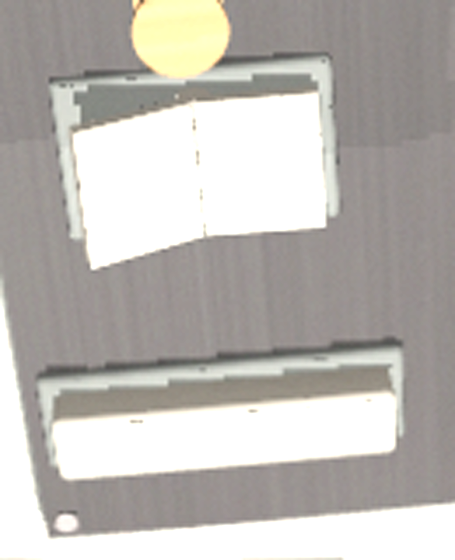

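View pics/s1.png

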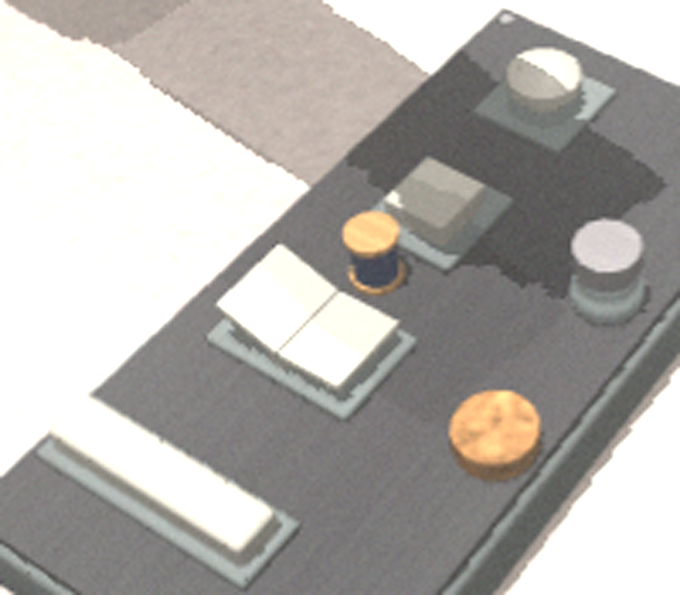

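View pics/d1.png

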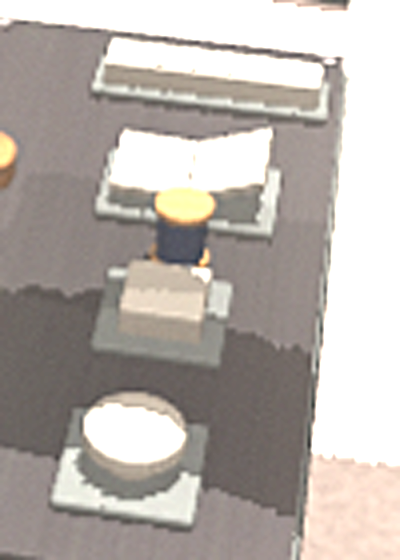

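```bash
cat > fit2.py <<'E'
from fit import *
H={'s':(28,28,.1425),'l':(28,28,.0475),'r':(42,27,-.0475),'b':(60,18,-.1425)}
S={'nl':(-1,1),'fl':(1,1),'fr':(1,-1),'nr':(-1,-1)}
D=[('wrist0',3,270,40,'s nl 40 65,s fl 222 44,s fr 240 236,s nr 62 258,l nl 79 388,l fl 249 371,l fr 262 537,l nr 101 554'),
('wrist0',3.5,280,240,'r nl 51 83,r fl 328 55,b nl 39 378,b fl 401 346'),
('scene0',3.4,140,205,'s fl 615 92,s fr 560 149,s nr 477 108,l fl 512 201,l fr 447 267,r fl 414 343,r fr 346 416,r nr 209 338,b fl 298 524,b fr 245 583,b nr 37 450'),
('side0',4,320,150,'s nl 196 522,s fl 53 508,s fr 75 409,s nr 207 425,l nl 220 362,l fl 94 346,l nr 232 284,r nl 273 236,r fl 97 213,r nr 280 178,b nl 327 117,b fl 93 94')]
X={};U={}
for k,f,ox,oy,t in D:
    for e in t.split(','):
        u,c,a,b=e.split();h=H[u];s=S[c]
        X.setdefault(k,[]).append((-.03+s[0]*h[0]/1e3,h[2]+s[1]*h[1]/1e3)); U.setdefault(k,[]).append((ox+float(a)/f,oy+float(b)/f))
for ks in (['wrist0'],['scene0'],['side0'],list(U)):
    r=least_squares(lambda p:np.concatenate([(proj(cams[k],W(p,np.array(X[k]),.056))-U[k]).ravel() for k in ks]),[.5,0,0])
    print(ks,r.x.round(4),np.abs(r.fun).mean().round(2),np.abs(r.fun).max().round(2))
    for nm,q in dict(rocker=[-.052,-.0475],latch=[-.03,.0475],bar=[-.03,-.1425]).items(): print('  ',nm,W(r.x,q,0)[0,:2].round(4))
E
python3 fit2.py | sed -n '/^\[.wrist0.\]/,$p' | tail -16
```

```text
['wrist0'] [ 0.5403 -0.0299  0.105 ] 0.84 1.77
   rocker [ 0.4935 -0.0826]
   latch [0.5055 0.0142]
   bar [ 0.5254 -0.1748]
['scene0'] [ 0.543  -0.0273  0.1003] 0.87 1.78
   rocker [ 0.4961 -0.0798]
   latch [0.5084 0.0169]
   bar [ 0.5275 -0.1721]
['side0'] [ 0.5383 -0.0233  0.1066] 0.7 2.22
   rocker [ 0.4916 -0.076 ]
   latch [0.5034 0.0208]
   bar [ 0.5236 -0.1682]
['wrist0', 'scene0', 'side0'] [ 0.5406 -0.0286  0.1079] 1.29 3.96
   rocker [ 0.494  -0.0814]
   latch [0.5056 0.0154]
   bar [ 0.5261 -0.1735]
```

The three cameras agree on the console pose to about 5 mm: (0.541, −0.028), yaw about 0.104. That puts the rocker's near half at (0.493, −0.080), the latch at (0.506, 0.016) and the bar at (0.526, −0.172). At the start, tool x points down, tool y is world +x and tool z is world −y. I'll close the fingers and move above the rocker.

```bash
python3 -m creep '[[-0.02,0,0,2,-0.2,1.6,0],[-0.04,0,0,4,-0.4,3.2,0],[-0.06,0,0,6,-0.5,4.8,0],[-0.08,0,0,8,-0.6,6.4,0],[-0.104,0,0,10,-0.7,8,0],[-0.104,0,0,10,-0.7,8,0],[-0.104,0,0,10,-0.7,8,0],[-0.104,0,0,10,-0.7,8,0],[-0.104,0,0,10,-0.7,8,0],[-0.104,0,0,10,-0.7,8,0]]' 40; python3 -c "
from h import *
snap('scene','scene1');snap('side','side1');snap('wrist','wrist1');o=readout.get_obs();print(o['time'],o['ee_pos'],o['eef_rot'],o['contact_force'],o['opening'])
a=[cv2.imread('pics/scene1.png')[180:440,120:400],cv2.imread('pics/side1.png')[90:350,240:440]]
cv2.imwrite('pics/c1.png',cv2.resize(np.hstack(a),None,fx=1.65,fy=1.65))"
```

```text
time: 0.98
ee_pos: [0.4934, -0.0794, 0.1319]
eef_rot: [0.526, 0.473, 0.525, -0.473]
contact_force: [-0.6, -0.8, -0.1]
opening: 0.001
1.1333 [ 0.49296235 -0.07953373  0.13145062] [ 0.52556258  0.47308026  0.5254625  -0.47314712] [-0.54827272  0.68396385  0.04053823] 0.0028591497054054394
```

View pics/c1.png

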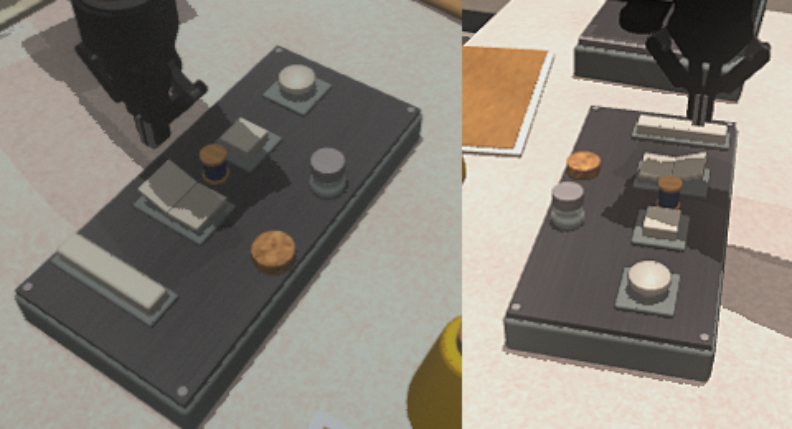

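View pics/wrist1.png

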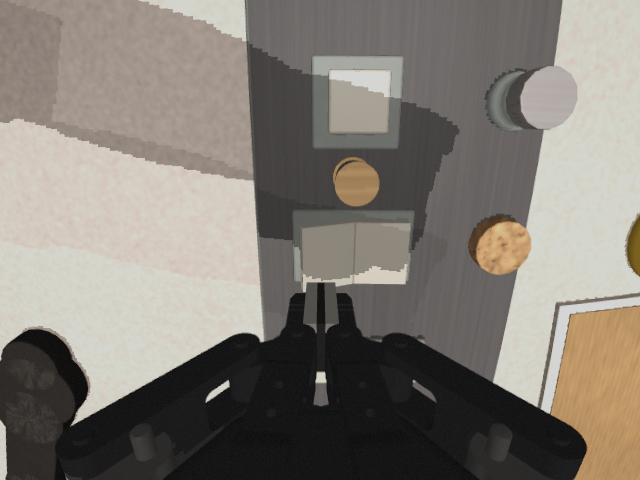

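Run:
```python
from h import *
c=dict(np.load('pics/wrist1.npz'))
for n,u,z in [('valley top',(355,223),.068),('valley bot',(354,283),.068),('far tl',(412,222),.068),('far bl',(408,284),.068),('latch c',(360,101),.070),('latchplate tl',(312,56),.056),('tr',(403,55),.056),('br',(400,148),.056),('bl',(315,149),.056),('jar top',(549,97),.09),('reel',(357,184),.082),('disc',(503,247),.064)]: print(n,ray(c,u,z).round(4))
print(proj(c,[[.49296,-.0795,.1315]]))
```

```text
valley top [ 0.513 -0.059  0.068]
valley bot [ 0.5181 -0.1017  0.068 ]
far tl [ 0.5498 -0.0544  0.068 ]
far bl [ 0.5556 -0.0987  0.068 ]
latch c [0.5058 0.0149 0.07  ]
latchplate tl [0.4752 0.0384 0.056 ]
tr [0.5295 0.0451 0.056 ]
br [ 0.5367 -0.0094  0.056 ]
bl [ 0.4824 -0.0159  0.056 ]
jar top [0.6047 0.0281 0.09  ]
reel [ 0.509  -0.0315  0.082 ]
disc [ 0.6178 -0.0664  0.064 ]
[[321.15031023 296.03161987]]
```

The closer view matches the given sizes: the rocker halves measure 43 and 37 mm, the latch plate about 55 mm. The valley is at (0.5155, −0.080), so I'll press the rocker at about (0.493, −0.082).

```bash
python3 -m creep '[[0,0,0,2,0,0.2,0],[0,0,0,4,0,0.2,0],[0,0,0,4.8,0,0.2,0],[0,0,0,5.2,0,0.2,0],[0,0,0,5.6,0,0.2,0],[0,0,0,6.0,0,0.2,0],[0,0,0,6.3,0,0.2,0],[0,0,0,6.5,0,0.2,0],[0,0,0,6.5,0,0.2,0],[0,0,0,6.5,0,0.2,0]]'; python3 -c "
from h import *
snap('scene','scene2');snap('side','side2');o=readout.get_obs();print(o['time'],o['ee_pos'],o['contact_force'])
a=[cv2.imread('pics/scene2.png')[180:440,120:400],cv2.imread('pics/side2.png')[90:350,240:440]]
cv2.imwrite('pics/c2.png',cv2.resize(np.hstack(a),None,fx=1.65,fy=1.65))"
```

```text
time: 1.97
ee_pos: [0.4935, -0.0816, 0.0679]
eef_rot: [0.526, 0.473, 0.525, -0.473]
contact_force: [-3.8, -0.6, 8.7]
opening: 0.003
2.0667 [ 0.49354077 -0.08161509  0.06794004] [-3.45855243  0.90736355  9.35664252]
```

View pics/c2.png

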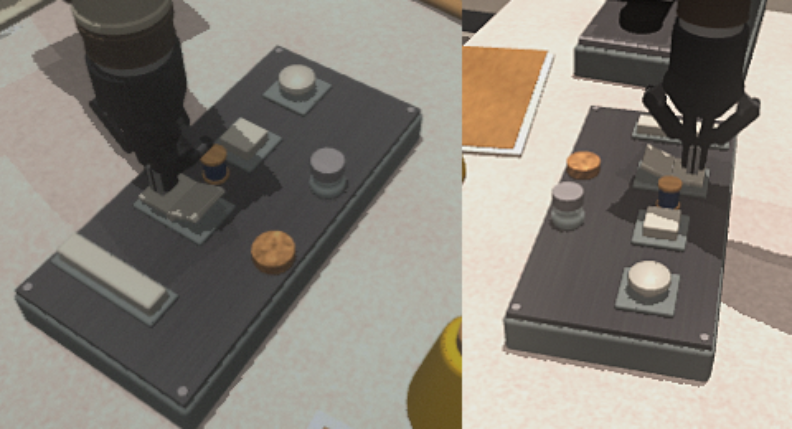

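The fingers stopped at z = 0.068 with 9 N, and the rocker's far half is now raised, so it is on. Next I'll lift and cross to the latch.

```bash
python3 -m creep '[[0,0,0,-2,0,0,0],[0,0,0,-4,0,0,0],[0,0,0,-6,0,0,0],[0,0,0,-6,0.7,-3,0],[0,0,0,-6,1.4,-6,0],[0,0,0,-6,2.24,-9.46,0],[0,0,0,-6,2.24,-9.46,0],[0,0,0,-6,2.24,-9.46,0],[0,0,0,-6,2.24,-9.46,0],[0,0,0,-6,2.24,-9.46,0]]'; python3 -c "
from h import *
snap('scene','scene3');snap('side','side3');o=readout.get_obs();print(o['time'],o['ee_pos'],o['eef_rot'],o['contact_force'])
a=[cv2.imread('pics/scene3.png')[180:440,120:400],cv2.imread('pics/side3.png')[90:350,240:440]]
cv2.imwrite('pics/c3.png',cv2.resize(np.hstack(a),None,fx=1.65,fy=1.65))"
```

```text
time: 2.9
ee_pos: [0.5058, 0.0141, 0.1279]
eef_rot: [0.526, 0.474, 0.525, -0.473]
contact_force: [0.3, -0.8, -0.3]
opening: 0.002
3.0 [0.50573503 0.01377306 0.12788984] [ 0.52558901  0.47375406  0.52459494 -0.4734062 ] [-0.71530399  0.05498055  0.34970547]
```

View pics/c3.png

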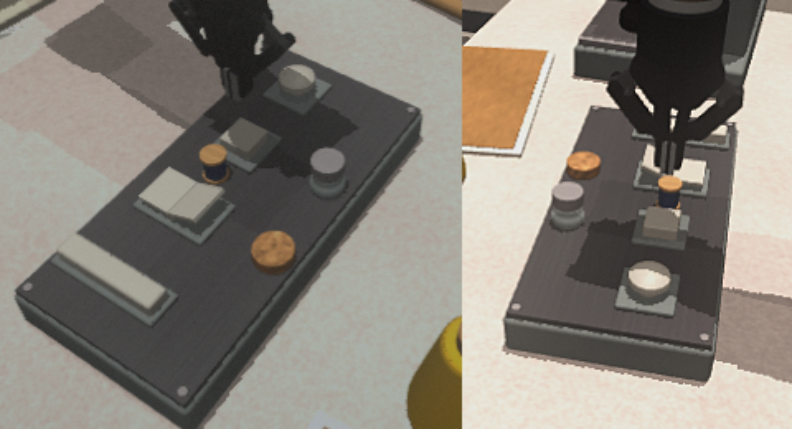

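The rocker stays on: its near half is level and its far half raised. Now I'll press the latch, which bottoms at z = 0.060.

```bash
python3 -m creep '[[0,0,0,2.5,0,-0.1,0],[0,0,0,4.8,0,-0.1,0],[0,0,0,5.4,0,-0.1,0],[0,0,0,5.8,0,-0.1,0],[0,0,0,6.2,0,-0.1,0],[0,0,0,6.6,0,-0.1,0],[0,0,0,6.9,0,-0.1,0],[0,0,0,7.1,0,-0.1,0],[0,0,0,7.1,0,-0.1,0],[0,0,0,7.1,0,-0.1,0]]'; python3 -c "
from h import *
o=readout.get_obs();print(o['time'],o['ee_pos'],o['eef_rot'],o['contact_force'])"
```

```text
time: 3.83
ee_pos: [0.5065, 0.0144, 0.0599]
eef_rot: [0.526, 0.474, 0.524, -0.473]
contact_force: [-7.4, -1.6, 17.4]
opening: -0.0
3.8333 [0.50648348 0.01439099 0.05992154] [ 0.52646584  0.47431052  0.52360138 -0.47297448] [-7.36618751 -1.60101186 17.39406217]
```

The latch is at its hard stop (z = 0.0599, 17 N). I'll lift and move 189 mm to a point above the bar.

```bash
python3 -m creep '[[0,0,0,-2.3,0,0,0],[0,0,0,-4.6,0,0,0],[0,0,0,-6.8,0,0,0],[0,0,0,-6.8,0,3,0],[0,0,0,-6.8,0,6,0],[0,0,0,-6.8,0,9,0],[0,0,0,-6.8,0,12,0],[0,0,0,-6.8,0,15,0],[0,0,0,-6.8,0,18,0],[0,0,0,-6.8,0,18.9,0]]'; python3 -c "
from h import *
snap('scene','scene4');snap('side','side4');snap('wrist','wrist4');o=readout.get_obs();print(o['time'],o['ee_pos'],o['eef_rot'],o['contact_force'])
a=[cv2.imread('pics/scene4.png')[180:440,120:400],cv2.imread('pics/side4.png')[90:350,240:440]]
cv2.imwrite('pics/c4.png',cv2.resize(np.hstack(a),None,fx=1.65,fy=1.65))"
```

```text
time: 4.67
ee_pos: [0.5269, -0.1776, 0.1291]
eef_rot: [0.527, 0.475, 0.521, -0.474]
contact_force: [0.5, 0.2, -0.2]
opening: -0.003
4.8167 [ 0.52583495 -0.17379186  0.12843623] [ 0.52621871  0.47500864  0.52317263 -0.47302331] [ 0.20007794 -0.28186692 -0.01717644]
```

View pics/c4.png

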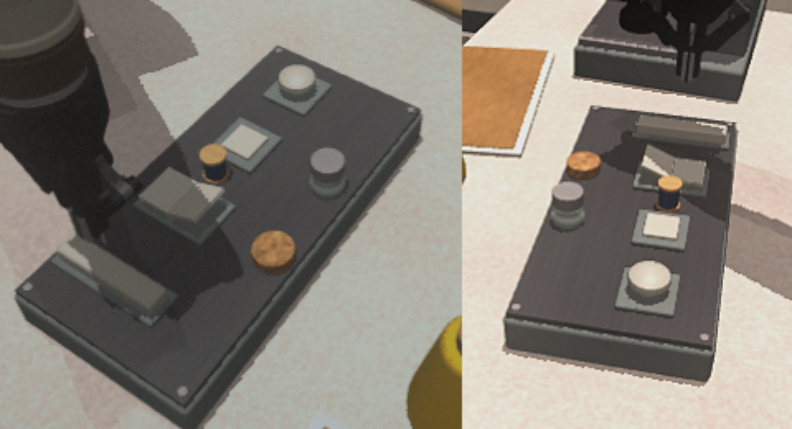

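View pics/wrist4.png

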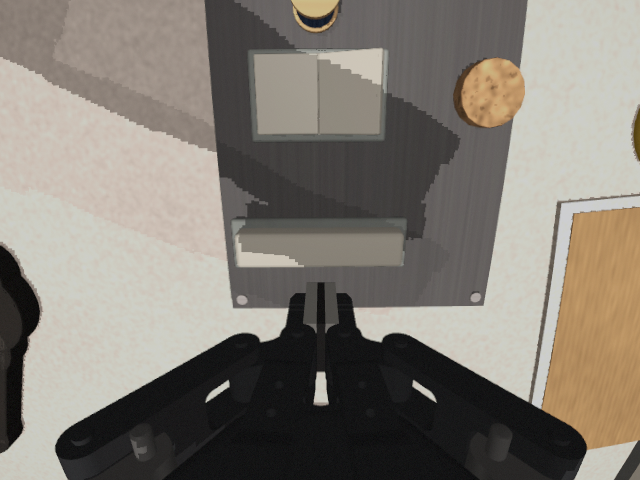

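The latch sits flush and the rocker is still on. In the wrist view the bar's top face spans about (235–404, 234–267). I'll check where its centre is.

Run:
```python
from h import *
c=dict(np.load('pics/wrist4.npz'))
im=cv2.imread('pics/wrist4.png')[200:310,220:420];cv2.imwrite('pics/b4.png',cv2.convertScaleAbs(cv2.resize(im,None,fx=4,fy=4),alpha=1.8))
for u in [(235,234),(404,234),(404,266),(238,267)]: print(ray(c,u,.07).round(4))
```

```text
[ 0.4703 -0.1683  0.07  ]
[ 0.5782 -0.1578  0.07  ]
[ 0.5822 -0.1799  0.07  ]
[ 0.4727 -0.1912  0.07  ]
```

View pics/b4.png

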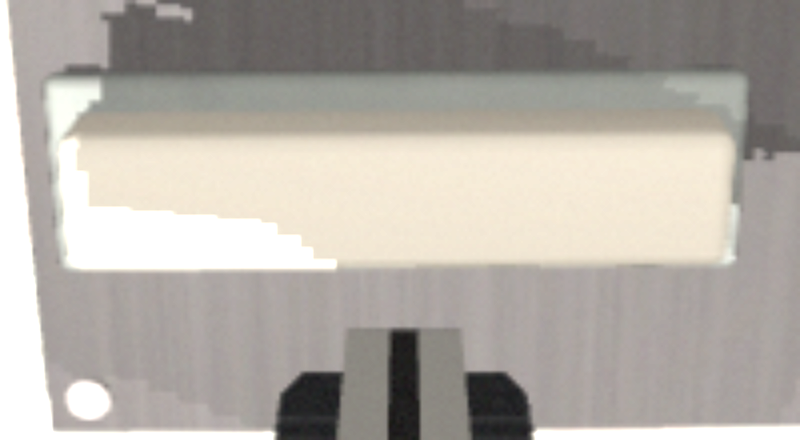

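The bar centre is at about (0.526, −0.1745) and the TCP is above it. Now I'll press it down to its stop at z = 0.062 and hold.

```bash
python3 -m creep '[[0,0,0,2.5,0,0.05,0],[0,0,0,4.8,0,0.05,0],[0,0,0,5.4,0,0.05,0],[0,0,0,5.8,0,0.05,0],[0,0,0,6.2,0,0.05,0],[0,0,0,6.6,0,0.05,0],[0,0,0,6.9,0,0.05,0],[0,0,0,7.1,0,0.05,0],[0,0,0,7.1,0,0.05,0],[0,0,0,7.1,0,0.05,0]]'; python3 -c "
from h import *
snap('scene','scene5');snap('side','side5');o=readout.get_obs();print(o['time'],o['ee_pos'],o['eef_rot'],o['contact_force'])
a=[cv2.imread('pics/scene5.png')[180:440,120:400],cv2.imread('pics/side5.png')[90:350,240:440]]
cv2.imwrite('pics/c5.png',cv2.resize(np.hstack(a),None,fx=1.65,fy=1.65))"
```

```text
time: 5.65
ee_pos: [0.527, -0.1736, 0.0618]
eef_rot: [0.527, 0.476, 0.523, -0.472]
contact_force: [-7.8, 5.3, 22.3]
opening: 0.002
5.75 [ 0.52701645 -0.17359253  0.06179271] [ 0.52719418  0.4758085   0.52253353 -0.47183819] [-8.59478421  4.85465352 22.29706003]
```

View pics/c5.png

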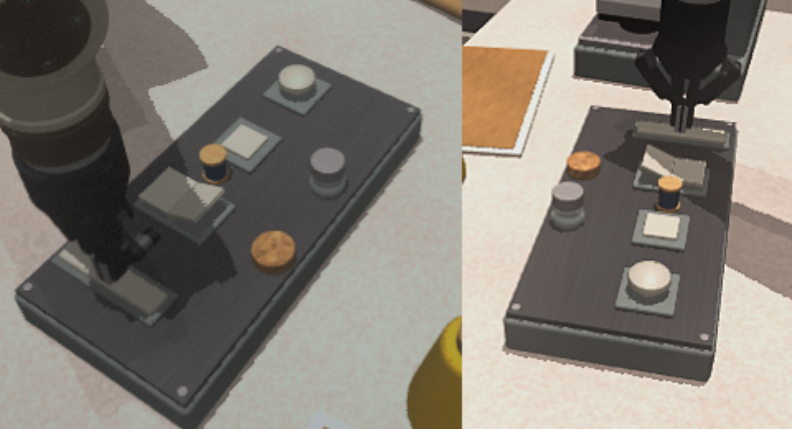

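The bar is at its stop (z = 0.0618, steady at 22 N). The rocker is still on, the latch is in, and the loose items are where they were. I'm handing the job in while holding the bar.

```bash
python3 -c "
from h import *
print(job_done());o=readout.get_obs();print(o['time'],o['ee_pos'],o['contact_force'])"
```

```text
the job is handed in; nothing more can be done
None
the job is handed in; nothing more can be done
```

I started the press in the order asked and handed the job in at about 5.8 s, with the closed fingers still holding the bar down.

| Step | Fingertip height when stopped | Expected at hard stop | Vertical force |
|---|---|---|---|
| Rocker near half pressed on | z = 0.0679 m | 0.068 m | about 9 N |
| Latch pushed fully in | z = 0.0599 m | 0.060 m | about 17 N |
| Bar pressed down and held | z = 0.0618 m | 0.062 m | about 22 N, steady |

- **Final pictures:** the rocker's far half is raised (on), the latch is flush and the bar is down. The reel, jar and disc stand where they were. I never went near the stop button.
- **Not checked:** the hammer was outside the area I looked at in the last pictures, though the arm never came close to it. I also did not check the machine's pad coming down. No state could be read after hand-in.
- **Disagreement between cameras:** the first console fits differed by up to about 5 mm. I aimed using the closer wrist views, and the contact heights confirmed them.

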